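Reset the tailor's pressing bench: thread into the numbered rack, seam sticks into the cup

ROBOT

A 6-joint arm with a two-finger parallel gripper is mounted at the origin on the work surface. World frame = base frame: x ahead of the robot, y to its left, z up, the work surface at z = 0. Lengths are in m, angles in rad, forces in N, time in s.
With the tool pointing down it reaches from about 0.275 to 0.85 m from the base axis. Payload 5.2 kg.
Tool frame: the origin (TCP) lies midway between the tips of the shut fingers; the grasp point (between the pads) lies 19 mm behind it; z points along the fingers, y is the direction in which the jaws open and shut (so a half turn about z gives the same grasp; the last joint's range is limited). The gripper opens to 85 mm and grips with 20 to 120 N. Pads are 22 mm wide; open, the fingers measure 114 mm over their backs; the gripper's body (76 mm by 85 mm) begins 54 mm behind the grasp point. The pads swing forward as they close: fully open they stand 13 mm farther back than shut.
Start: joints at [-0.203, 0.259, 1.535, -0, 1.348, -0.203], TCP at [0.55, 0, 0.231] pointing down, gripper open.
Joint ranges: [-3.14, 3.14], [-0.91, 2.08], [0.19, 2.58], [-1.22, 4.36], [0.22, 2.71], [-3.12, 3.12]. Speed limits (rad/s): [2.57, 2.57, 3.14, 3.14, 3.14, 3.14].

INTERFACE

Orientations are given as a rotation vector (axis times angle).
In Python, from plant import manip gives the robot as it stands. Calls block until the motion is done:
- manip.move_pose(position, orientation): joint-space move of the TCP to a pose.
- manip.move_l(position, orientation=None, speed=0.15, f_stop=None): straight line of the TCP; orientation=None keeps the orientation; speed is the mean speed in m/s. With f_stop (N) it stops when the force on the tool has changed by that much, and returns True; else False.
- manip.movej(angles): joint-space move.
- manip.set_gripper(opening, newtons=None): finger opening in m; newtons is the grip in N (None keeps the last); returns when the fingers have stopped.
- manip.hold(seconds).
- manip.inverse_kinematics(position, orientation): joint angles nearest the present ones, or None.
- manip.get_obs(): the state.
- manip.get_image(name): name is "scene" or "side" or "wrist"; returns the picture (480x640x3 uint8, blue, green, red); there is no depth.
- manip.camera_params(name): a dict with "camera_matrix" (3x3 intrinsics, pixels), "extrinsics" (4x4, takes a point from world to camera coordinates). Camera axes: x right, y up, looking along -z (the intrinsics and any distortion apply to the point x, -y, -z); pixel columns grow to the right and rows downward; lengths in m; the calibration is good to about 2 mm. A picture is of the moment at which its call begins: read the wrist's pose just before it. camera_params takes no time and is no camera call; for the wrist camera it gives the pose at the moment of the call.
A pose or a line that the arm cannot do raises manip.IKError and nothing moves.
- manip.finish_job(): hands the job in, once; it reports no verdict.
The state is a dict: "time_s": time; "qpos": joint angles; "dq": joint speeds; "joint_efforts": joint torques, N m; "tcp_pos": TCP position; "tcp_rot": TCP orientation; "ft_force": force on the tool from outside, world axes, zero at the start; "torque": the same for the moment, N m; "opening": finger opening in m.
Only numpy, scipy, OpenCV 4.12 (cv2) and the standard library are available. Lean on these libraries where they do the work, as an engineer would, in place of code of your own. Each camera call takes 0.05 s, during which the arm holds its last target. There are 200 camera calls.

TASK

Put away the thread on the pressing bench: stand each spool that is there upright and fully down in the rack pocket of its own colour, one after another in rack order from pocket 1 (red) to pocket 5 (purple), leaving the pockets of missing colours empty. Also stand both wooden seam sticks upright in the white cup, and leave the iron, the hammer and the tin where they are.

Things in the scene. Friction and masses are not known exactly. Their poses are not given: they have to be found in the camera images.
- spool1_center (a point): centre of the red thread spool, a cylinder 44 mm in diameter and 90 mm tall with white end flanges, standing on the bench; z along its axis, up. 0.12 kg, may be absent (None)
- spool2_center (a point): centre of the yellow thread spool, a cylinder 44 mm in diameter and 90 mm tall with white end flanges, standing on the bench; z along its axis, up. 0.12 kg, may be absent (None)
- spool3_center (a point): centre of the green thread spool, a cylinder 44 mm in diameter and 90 mm tall with white end flanges, standing on the bench; z along its axis, up. 0.12 kg, may be absent (None)
- spool4_center (a point): centre of the blue thread spool, a cylinder 44 mm in diameter and 90 mm tall with white end flanges, standing on the bench; z along its axis, up. 0.12 kg, may be absent (None)
- spool5_center (a point): centre of the purple thread spool, a cylinder 44 mm in diameter and 90 mm tall with white end flanges, standing on the bench; z along its axis, up. 0.12 kg, may be absent (None)
- pocket1 (a point): centre of the floor of rack pocket 1, marked by a red strip and 1 black dot on the rack's broad rim. Pocket 54 x 54 mm square, 30 mm deep, floor 8 mm above the bench; the fixed wooden rack is 38 mm high overall and holds pockets 1 to 5 in one row, 68 mm apart; y points along the row from pocket 5 to pocket 1, z up, the broad rim is on the +x side
- pocket2 (a point): centre of the floor of rack pocket 2, marked by a yellow strip and 2 black dots on the rack's broad rim. Pocket 54 x 54 mm square, 30 mm deep, floor 8 mm above the bench; the fixed wooden rack is 38 mm high overall and holds pockets 1 to 5 in one row, 68 mm apart; y points along the row from pocket 5 to pocket 1, z up, the broad rim is on the +x side
- pocket3 (a point): centre of the floor of rack pocket 3, marked by a green strip and 3 black dots on the rack's broad rim. Pocket 54 x 54 mm square, 30 mm deep, floor 8 mm above the bench; the fixed wooden rack is 38 mm high overall and holds pockets 1 to 5 in one row, 68 mm apart; y points along the row from pocket 5 to pocket 1, z up, the broad rim is on the +x side
- pocket4 (a point): centre of the floor of rack pocket 4, marked by a blue strip and 4 black dots on the rack's broad rim. Pocket 54 x 54 mm square, 30 mm deep, floor 8 mm above the bench; the fixed wooden rack is 38 mm high overall and holds pockets 1 to 5 in one row, 68 mm apart; y points along the row from pocket 5 to pocket 1, z up, the broad rim is on the +x side
- pocket5 (a point): centre of the floor of rack pocket 5, marked by a purple strip and 5 black dots on the rack's broad rim. Pocket 54 x 54 mm square, 30 mm deep, floor 8 mm above the bench; the fixed wooden rack is 38 mm high overall and holds pockets 1 to 5 in one row, 68 mm apart; y points along the row from pocket 5 to pocket 1, z up, the broad rim is on the +x side
- stick1_center (a point): centre of a dark wooden seam stick, square bar 200 x 16 x 16 mm, 55 g, lying on the bench; x along its length, both ends alike
- stick2_center (a point): centre of a dark wooden seam stick, square bar 200 x 16 x 16 mm, 55 g, lying on the bench; x along its length, both ends alike
- cup_in (a point): centre of the inner floor of the white upright cup with a blue band, fixed to the bench: inside 70 mm wide and 114 mm deep, wall 4 mm, floor 6 mm above the bench, rim 120 mm above the bench; z up
- iron: white steam iron with a steel sole, 210 x 90 mm, 140 mm high, a bystander; origin under its middle
- hammer: hammer lying beyond the rack, a bystander; origin under its middle, handle towards its -x
- tin: closed round aluminium tin, 80 mm wide, 35 mm high, a bystander; origin under its middle
Things that resemble listed ones, but are neither listed nor needed, are in the scene too. What is shaped like the part that bears spool3_center but black or grey is not meant.

How it is judged:
By the outcome, as a careful person would: the job done as asked, in the order asked, and still so for the second after the job is handed in, with the robot touching nothing.
Of spool1, spool2, spool3, spool4, spool5 only 3 to 5 are there at a start; the rules pass over those that are not, and their reading is None.
At some moment in a run one of stick1, stick2 may be knocked a few centimetres aside while the robot is not near it.
It also fails if it takes over 210 s, if anything falls off the work surface, if the arm or the gripper's body presses on something with over 40 N, if the wrist force passes 120 N, or if a joint passes its speed limit or range.

## Working session

There is one attempt and no reset: what is moved stays moved. The work goes in short steps, each a Python script; the robot and the scene stay as the last script left them, time stands still between calls to the robot, and variables do not carry over. Pictures are saved under pics/ and viewed, about 12 in all and at most 16, crops included, and the job is handed in when it is done.

```bash
ls; mkdir -p pics; python3 - <<'E'
from plant import manip
import cv2,numpy as np
for n in("scene","side"):
    cv2.imwrite(f"pics/{n}0.png",manip.get_image(n))
    p=manip.camera_params(n);print(n,np.round(p["camera_matrix"],1).tolist(),np.round(p["extrinsics"],3).tolist(),[k for k in p])
p=manip.camera_params("wrist");print(np.round(p["camera_matrix"],1).tolist(),np.round(p["extrinsics"],3).tolist())
print(manip.get_obs())
E
```

```text
pics
scene [[451.2, 0.0, 325.5], [0.0, 451.2, 236.5], [0.0, 0.0, 1.0]] [[0.149, 0.989, 0.009, -0.083], [-0.624, 0.086, 0.777, 0.294], [0.767, -0.121, 0.63, -1.47], [0.0, 0.0, 0.0, 1.0]] ['camera_matrix', 'extrinsics']
side [[520.5, 0.0, 320.8], [0.0, 520.5, 238.7], [0.0, 0.0, 1.0]] [[0.883, -0.469, 0.001, -0.518], [0.36, 0.68, 0.639, -0.237], [-0.3, -0.564, 0.769, -1.164], [0.0, 0.0, 0.0, 1.0]] ['camera_matrix', 'extrinsics']
[[402.5, 0.0, 319.5], [0.0, 402.5, 233.2], [0.0, 0.0, 1.0]] [[1.0, -0.001, -0.002, -0.549], [0.001, 0.962, -0.273, 0.034], [0.002, 0.273, 0.962, -0.379], [0.0, 0.0, 0.0, 1.0]]
{'time_s': 0.1, 'qpos': array([-2.02798465e-01,  2.59282807e-01,  1.53600755e+00, -2.09313864e-05,
        1.34802201e+00, -2.02764920e-01]), 'dq': array([ 0.00048628, -0.00086784, -0.00253284, -0.00069711,  0.00017186,
       -0.00014194]), 'joint_efforts': array([ 3.02140717e-03, -4.46967566e+01, -2.91247433e+01, -1.80583206e-04,
        6.27233181e-03, -7.21271704e-05]), 'tcp_pos': array([5.49500955e-01, 1.19555116e-04, 2.30537405e-01]), 'tcp_rot': array([-2.22046583e+00, -2.22040165e+00,  1.51238197e-03]), 'ft_force': array([-0.57422625, -0.09933073, -0.09084053]), 'torque': array([ 0.00668591, -0.02334374, -0.0292931 ]), 'opening': 0.08516900528845903}
```

View pics/scene0.png

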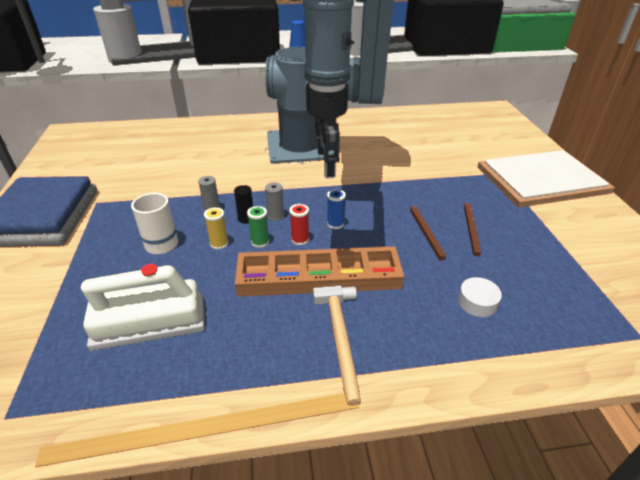

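View pics/side0.png

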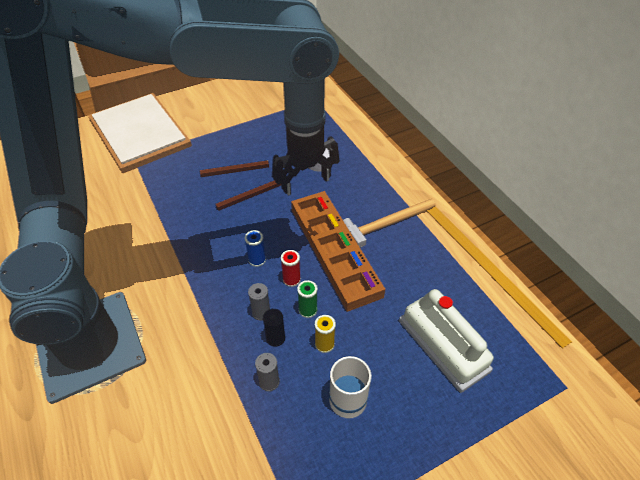

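Scene view: yellow spool (215,228), green (258,226), red (300,225), blue (336,209); no purple. Lookalikes are grey at (209,193) and (275,201) and black at (244,204). The sticks are at (428,232) and (472,228), the ruler at (200,430) is not a stick, the cup is at (155,222), and the rack strips run red (383,269) to purple (255,275). The side view agrees. Next I triangulate from the two views.

```bash
cat > h.py <<'E'
from plant import manip
import cv2, numpy as np
from scipy.spatial.transform import Rotation as R
F=np.diag([1,-1,-1.])
def P(p): return p["camera_matrix"]@F@p["extrinsics"][:3]
def tri(p1,u1,p2,u2):
    X=cv2.triangulatePoints(P(p1),P(p2),np.float64(u1),np.float64(u2)).ravel();return X[:3]/X[3]
def proj(p,X):
    u=P(p)@np.r_[X,1];return u[:2]/u[2]
def onz(p,u,z):
    M=P(p);H=M[:,[0,1,3]].copy();H[:,2]+=M[:,2]*z
    x=np.linalg.solve(H,np.r_[u,1]);return x[:2]/x[2]
def down(yaw): # tool down, jaw axis (tool y) at angle yaw from world +x
    c,s=np.cos(yaw),np.sin(yaw)
    y=np.array([c,s,0]);z=np.array([0,0,-1.]);x=np.cross(y,z)
    return R.from_matrix(np.c_[x,y,z]).as_rotvec()
E
python3 - <<'E'
from h import *
a,b=manip.camera_params("scene"),manip.camera_params("side")
D=dict(redtop=((300,210),(290,256)),yeltop=((215,214),(325,323)),grntop=((258,212),(307,287)),blutop=((336,196),(254,236)),
 strip1=((383,269),(322,204)),strip5=((255,275),(370,280)),cup=((154,203),(350,372)),
 A0=((413,208),(217,206)),A1=((442,256),(277,185)),B0=((468,205),(201,172)),B1=((477,252),(268,164)),
 gry=((275,188),(258,290)),gry2=((207,181),(265,360)),blk=((244,190),(273,314)))
for k,(u,v) in D.items():
    X=tri(a,u,b,v);print(k,X.round(3),np.abs(proj(a,X)-u).max().round(1))
print("tin",onz(a,(480,291),.035),"hammerhead",onz(a,(335,294),.02),"iron",onz(a,(145,325),0.02))
E
```

```text
redtop [ 0.479 -0.049  0.09 ] 0.2
yeltop [ 0.467 -0.243  0.088] 0.5
grntop [ 0.474 -0.145  0.09 ] 0.2
blutop [0.43  0.045 0.088] 0.5
strip1 [0.647 0.109 0.037] 0.8
strip5 [ 0.63  -0.163  0.039] 1.4
cup [ 0.449 -0.374  0.118] 1.1
A0 [0.402 0.256 0.011] 0.1
A1 [ 0.585  0.268 -0.001] 1.1
B0 [0.409 0.404 0.012] 0.1
B1 [0.595 0.348 0.011] 0.9
gry [ 0.376 -0.1    0.088] 0.2
gry2 [ 0.321 -0.265  0.09 ] 0.7
blk [ 0.379 -0.175  0.091] 0.1
tin [0.73396933 0.29165048] hammerhead [6.86825138e-01 6.42486427e-05] iron [ 0.71630292 -0.37309378]
```

```bash
python3 - <<'E'
from h import *
import json
for i,x in enumerate((.50,.58)):
    manip.move_pose([x,-.03,.33],down(0)); manip.hold(.2)
    p=manip.camera_params("wrist");im=manip.get_image("wrist");cv2.imwrite(f"pics/w{i}.png",im)
    np.savez(f"w{i}.npz",**p)
cup=np.array([.449,-.374])
# horizontal tool options at cup: tool z horizontal heading h, tool x up
for hd in np.arange(-180,180,15):
    h=np.radians(hd);z=np.array([np.cos(h),np.sin(h),0]);x=np.array([0,0,1.]);y=np.cross(z,x)
    r=R.from_matrix(np.c_[x,y,z]).as_rotvec()
    ok=[]
    for zz in (.17,.38):
        q=manip.inverse_kinematics(np.r_[cup+z[:2]*.019,zz],r); ok.append(None if q is None else np.round(q,2).tolist())
    if any(ok): print(hd,ok)
print(manip.get_obs()["time_s"])
E
```

```text
-180 [[-0.57, 1.22, 0.79, -0.99, 2.44, -2.43], None]
-165 [[-0.49, 1.14, 0.98, -1.06, 2.24, -2.41], None]
-150 [[-0.42, 1.06, 1.19, -1.14, 2.05, -2.36], None]
-75 [[-0.45, 0.79, 2.28, 4.01, 1.52, -1.62], [-0.45, 0.22, 2.21, 4.14, 1.14, -2.15]]
-60 [[-0.68, 0.83, 2.46, 3.52, 1.71, -1.52], [-0.68, 0.11, 2.37, 3.6, 0.96, -1.85]]
-45 [[-1.03, 0.9, 2.56, 2.89, 1.88, -1.65], [-1.03, 0.03, 2.46, 2.84, 0.94, -1.39]]
-30 [[-1.35, 0.88, 2.54, 2.29, 1.76, -1.78], [-1.35, 0.05, 2.44, 2.2, 1.15, -1.06]]
-15 [[-1.52, 0.81, 2.41, 1.88, 1.6, -1.65], [-1.52, 0.14, 2.33, 1.82, 1.38, -0.92]]
0 [[-1.56, 0.78, 2.22, 1.58, 1.57, -1.44], [-1.56, 0.26, 2.16, 1.58, 1.57, -0.84]]
15 [[-1.54, 0.8, 2.01, 1.35, 1.64, -1.25], [-1.54, 0.38, 1.95, 1.41, 1.74, -0.78]]
30 [[-1.48, 0.85, 1.79, 1.18, 1.77, -1.11], [-1.48, 0.5, 1.74, 1.29, 1.91, -0.72]]
45 [[-1.41, 0.92, 1.57, 1.05, 1.93, -1.01], [-1.41, 0.62, 1.52, 1.2, 2.09, -0.66]]
60 [[-1.32, 1.0, 1.34, 0.95, 2.11, -0.95], [-1.32, 0.73, 1.29, 1.15, 2.27, -0.61]]
75 [[-1.23, 1.08, 1.13, 0.85, 2.3, -0.92], [-1.23, 0.84, 1.07, 1.12, 2.46, -0.56]]
90 [[-1.14, 1.17, 0.92, 0.75, 2.48, -0.93], [-1.14, 0.94, 0.86, 1.11, 2.65, -0.52]]
105 [[-1.04, 1.24, 0.74, 0.6, 2.66, -1.02], None]
165 [[-0.66, 1.29, 0.63, -0.89, 2.62, -2.39], None]
1.55
```

View pics/w0.png

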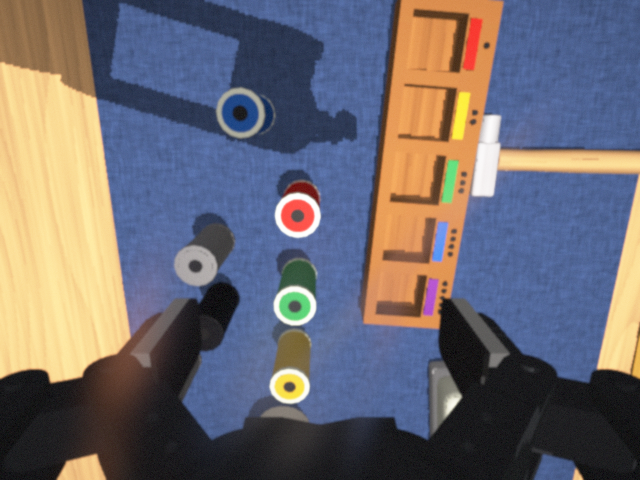

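View pics/w1.png

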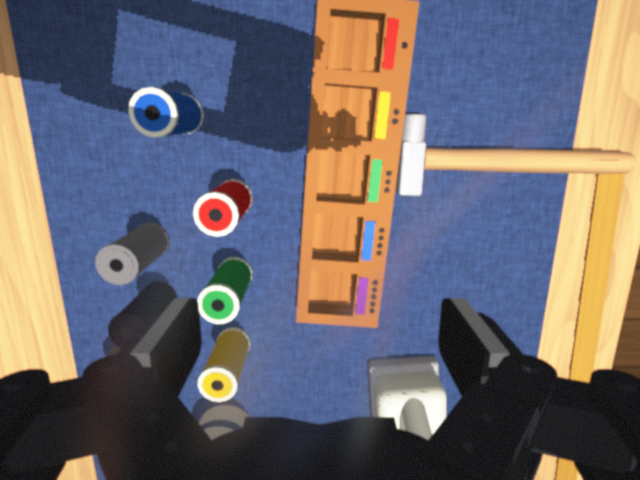

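Both wrist views show the red, green, yellow and blue spool tops, for example w0 red (298,215), green (295,306), yellow (290,387), blue (240,113). Two lookalike greys sit at (196,266) and (285,415). The rack strips run from red (472,44) to purple (430,297) in w0, and the hammer lies beyond the rack. I'll zoom on the rack and triangulate the strips and spool tops by colour.

```bash
python3 - <<'E'
from h import *
I=[cv2.imread(f"pics/w{i}.png") for i in(0,1)];C=[dict(np.load(f"w{i}.npz")) for i in(0,1)]
hue=dict(red=(0,),yellow=(27,),green=(66,),blue=(109,),purple=(145,))
def blobs(im,h,tol=9,area=80):
    v=cv2.cvtColor(im,cv2.COLOR_BGR2HSV).astype(int)
    d=np.abs((v[...,0]-h+90)%180-90)
    m=((d<tol)&(v[...,1]>150)&(v[...,2]>120)).astype(np.uint8)
    n,l,s,c=cv2.connectedComponentsWithStats(m)
    return [(tuple(c[i].round(1)),int(s[i,4])) for i in range(1,n) if s[i,4]>area]
for k,(h,) in hue.items(): print(k,[blobs(im,h,5) for im in I])
for k,u in dict(red=((298,215.5),(215.5,214.5)),green=((294.5,306),(218.5,304.5)),yellow=((290,386.5),(217.5,385)),blue=((240.5,113),(153,112)),s1=((472,44),(391,44)),s5=((430,297),(361.5,296))).items():
    X=tri(C[0],u[0],C[1],u[1]);print(k,X.round(4))
cv2.imwrite("pics/rack1.png",cv2.resize(I[1][0:335,280:430],None,fx=2.3,fy=1.75*1.0,interpolation=cv2.INTER_CUBIC))
E
```

```text
red [[((np.float64(472.2), np.float64(43.4)), 511), ((np.float64(297.1), np.float64(215.2)), 634)], [((np.float64(390.1), np.float64(43.3)), 500), ((np.float64(215.0), np.float64(214.2)), 663)]]
yellow [[((np.float64(460.6), np.float64(115.1)), 503), ((np.float64(289.3), np.float64(386.0)), 399)], [((np.float64(382.2), np.float64(114.9)), 509), ((np.float64(216.5), np.float64(384.5)), 408)]]
green [[], [((np.float64(217.4), np.float64(304.6)), 429)]]
blue [[((np.float64(239.7), np.float64(112.4)), 742), ((np.float64(438.2), np.float64(251.4)), 109)], [((np.float64(151.9), np.float64(111.7)), 766), ((np.float64(367.7), np.float64(240.6)), 244)]]
purple [[((np.float64(429.1), np.float64(303.4)), 103)], []]
red [ 0.4779 -0.0496  0.0921]
green [ 0.4723 -0.1485  0.0857]
yellow [ 0.466  -0.2428  0.0916]
blue [0.4268 0.0457 0.0889]
s1 [0.6507 0.1118 0.0333]
s5 [ 0.6283 -0.1615  0.036 ]
```

View pics/rack1.png

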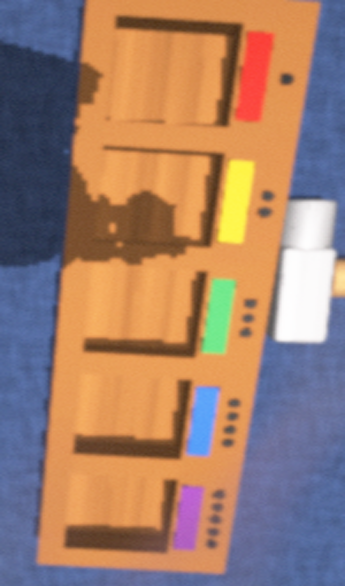

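```bash
cat > pk.py <<'E'
from h import *
C=dict(np.load("w1.npz"))
g=lambda L:[onz(C,(280+a/2.3,b/1.75),.038) for a,b in L]
p1=np.array(g([(116,17),(243,25),(231,126),(105,121)]));p5=np.array(g([(72,473),(176,480),(166,552),(65,547)]))
c1,c5=p1.mean(0),p5.mean(0)
d=(c1-c5);L=np.linalg.norm(d);d/=L;mid=(c1+c5)/2
pocket={i:mid+d*.068*(3-i) for i in range(1,6)}
row=np.arctan2(d[1],d[0])   # row direction; jaws perpendicular
E
python3 - <<'E'
from pk import *
print(p1.round(4),p5.round(4),L,np.degrees(row))
for p in(p1,p5):print(np.linalg.norm(np.diff(p,axis=0,append=p[:1]),axis=1).round(4))
print({k:v.round(4) for k,v in pocket.items()})
a,b=manip.camera_params("scene"),manip.camera_params("side")
for i in(1,5):print([proj(c,np.r_[pocket[i],.038]).round(0) for c in(a,b)])
E
```

```text
[[0.5897 0.1416]
 [0.6435 0.1375]
 [0.6405 0.0851]
 [0.5852 0.0879]] [[ 0.5693 -0.1283]
 [ 0.6216 -0.1333]
 [ 0.6177 -0.1859]
 [ 0.5653 -0.1821]] 0.2712580195160262 85.50303524974431
[0.0539 0.0525 0.0553 0.0539]
[0.0525 0.0527 0.0525 0.0539]
{1: array([0.6148, 0.1134]), 2: array([0.6094, 0.0456]), 3: array([ 0.6041, -0.0222]), 4: array([ 0.5988, -0.09  ]), 5: array([ 0.5934, -0.1578])}
[array([381., 259.]), array([310., 206.])]
[array([256., 264.]), array([355., 284.])]
```

```bash
cat > spool.py <<'E'
from pk import *
Y=row-np.pi/2
def spool(xy,pk,name):
    r=down(Y);xy=np.array(xy);t=pocket[pk]
    manip.set_gripper(.075,40)
    manip.move_pose(np.r_[xy,.19],r)
    print(name,"down",manip.move_l(np.r_[xy,.052],speed=.12,f_stop=15))
    manip.set_gripper(.03,40);o=manip.get_obs()["opening"]
    manip.move_l(np.r_[xy,.19],speed=.2)
    manip.move_pose(np.r_[t,.19],r)
    manip.move_l(np.r_[t,.105],speed=.15)
    hit=manip.move_l(np.r_[t,.058],speed=.05,f_stop=8)
    s=manip.get_obs();print("open",o.round(4),"hit",hit,"z",s["tcp_pos"].round(4),"f",s["ft_force"].round(1))
    return hit,s["tcp_pos"][2]
def release(pk):
    t=manip.get_obs()["tcp_pos"]
    manip.set_gripper(.07);manip.move_l([t[0],t[1],.19],speed=.2)
E
python3 - <<'E'
from spool import *
h,z=spool((.478,-.049),1,"red")
if z<.064: release(1)
t=pocket[1]+[-.05,-.09]
cv2.imwrite("pics/red.png",manip.get_image("side"))
print(manip.get_obs()["time_s"])
E
```

```text
red down FalseTraceback (most recent call last):
  File "<stdin>", line 2, in <module>
  File "spool.py", line 13, in spool
    s=manip.get_obs();print("open",o.round(4),"hit",hit,"z",s["tcp_pos"].round(4),"f",s["ft_force"].round(1))
                                   ^^^^^^^
AttributeError: 'float' object has no attribute 'round'
```

```bash
sed -i 's/o.round(4)/round(o,4)/' spool.py; python3 - <<'E'
from spool import *
s=manip.get_obs();print(s["opening"],s["tcp_pos"].round(4),s["ft_force"].round(1),pocket[1])
if s["tcp_pos"][2]<.064: release(1)
cv2.imwrite("pics/red.png",manip.get_image("side"))
cv2.imwrite("pics/redw.png",manip.get_image("wrist"))
print(manip.get_obs()["time_s"])
E
```

```text
0.04324304550645893 [0.6137 0.1135 0.0605] [-2.6 -0.2  3.6] [0.61475608 0.11338272]
8.75
```

View pics/red.png

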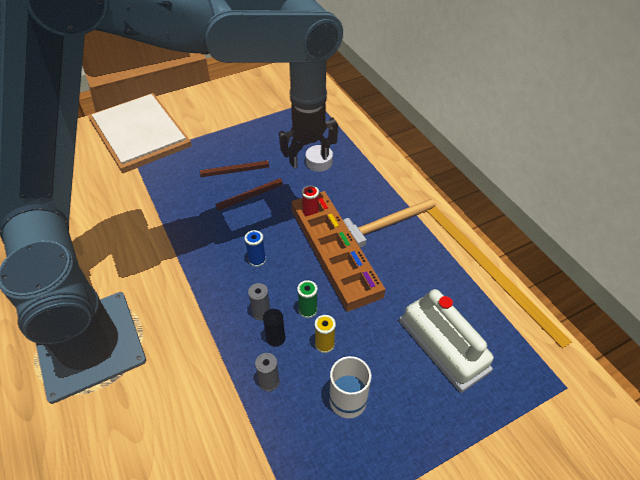

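Side view: red stands in pocket 1 with its top at (311,192), upright. Going on with yellow, green and blue, with a height check after each.

```bash
python3 - <<'E'
from spool import *
for n,xy,k in(("yellow",(.4665,-.243),2),("green",(.473,-.147),3),("blue",(.4285,.045),4)):
    h,z=spool(xy,k,n)
    if z>.064: print("HIGH");break
    release(k)
manip.move_pose([.50,-.03,.33],down(0));manip.hold(.2)
np.savez("w2.npz",**manip.camera_params("wrist"))
cv2.imwrite("pics/w2.png",manip.get_image("wrist"))
cv2.imwrite("pics/side2.png",manip.get_image("side"))
print(manip.get_obs()["time_s"])
E
```

```text
yellow down False
open 0.0434 hit True z [0.6084 0.0458 0.0605] f [-1.3 -0.1  6.1]
green down False
open 0.0432 hit True z [ 0.6031 -0.022   0.0606] f [-1.6  0.9  5. ]
blue down False
open 0.0433 hit True z [ 0.5976 -0.0898  0.0603] f [-1.7 -0.1  4.8]
32.2
```

View pics/w2.png

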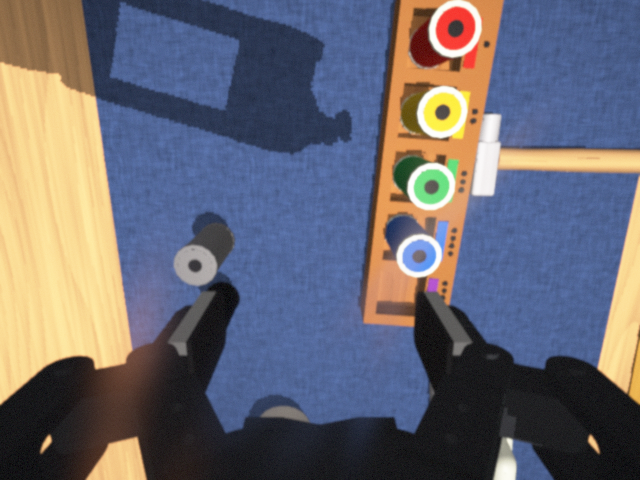

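View pics/side2.png

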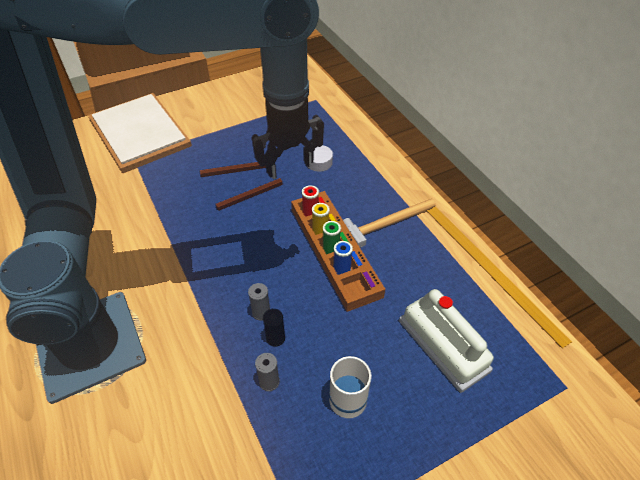

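Both views show red, yellow, green and blue seated in order (side tops (311,192) to (343,250)), pocket 5 empty, and no purple anywhere. Now I locate the sticks with the wrist camera.

```bash
cat > stick.py <<'E'
from h import *
def look(name):
    manip.move_pose([.48,.25,.33],down(0));manip.hold(.2)
    p=manip.camera_params("wrist");im=manip.get_image("wrist");cv2.imwrite(f"pics/{name}.png",im)
    v=cv2.cvtColor(cv2.GaussianBlur(im,(3,3),0),cv2.COLOR_BGR2HSV).astype(int)
    m=(((v[...,0]<14)|(v[...,0]>172))&(v[...,1]>90)&(v[...,2]>25)&(v[...,2]<150)).astype(np.uint8)
    m=cv2.morphologyEx(m,cv2.MORPH_OPEN,np.ones((3,3)))
    out=[]
    for c in cv2.findContours(m,cv2.RETR_EXTERNAL,cv2.CHAIN_APPROX_NONE)[0]:
        if cv2.contourArea(c)<400: continue
        w=np.float32([onz(p,q[0],.014) for q in c])
        (cx,cy),(a,b),_=cv2.minAreaRect(w*1000)
        bx=cv2.boxPoints(cv2.minAreaRect(w*1000))/1000
        e=[bx[1]-bx[0],bx[2]-bx[1]];d=max(e,key=np.linalg.norm);d=d/np.linalg.norm(d)
        if d[0]<0:d=-d
        print("cand",round(cx/1e3,4),round(cy/1e3,4),"size",round(a),round(b),"deg",np.degrees(np.arctan2(d[1],d[0])).round(1),"px",c.mean(0)[0].round())
        if 170<max(a,b)<225 and min(a,b)<32: out.append((np.array([cx,cy])/1e3,d))
    return out
E
python3 - <<'E'
from stick import *
look("st0");print(manip.get_obs()["time_s"])
E
```

```text
cand 0.2019 -0.0661 size 260 88 deg 73.1 px [116. 408.]
cand 0.6212 0.1032 size 54 58 deg -0.2 px [431. 294.]
cand 0.5053 0.263 size 182 15 deg 2.8 px [337. 170.]
cand 0.4999 0.3779 size 15 198 deg -15.6 px [336.  59.]
33.5333
```

View pics/st0.png

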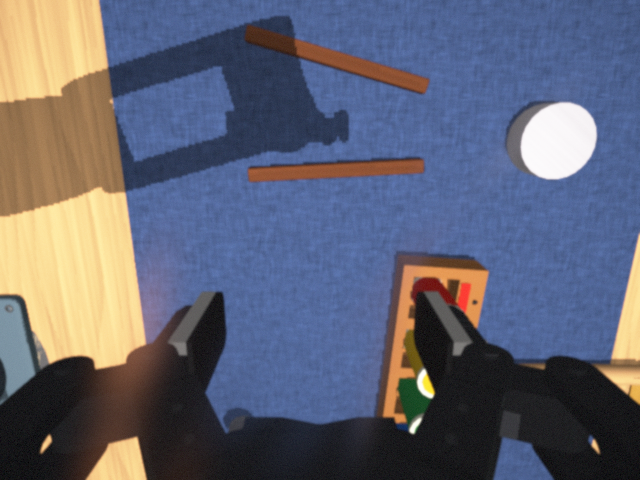

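The picture shows stick A from (249,175) to (424,165) and stick B from (246,33) to (428,86). Both clear of everything and look alike. The tin is at (552,140). I grasp A by its far end first.

```bash
cat >> stick.py <<'E'
def tilt(hd,a): # tool z tilted by a from down towards heading hd, tool x towards hd/up
    h=np.array([np.cos(hd),np.sin(hd),0]);Z=np.array([0,0,1.])
    z=-Z*np.cos(a)+h*np.sin(a);x=h*np.cos(a)+Z*np.sin(a);y=np.cross(z,x)
    return R.from_matrix(np.c_[x,y,z]).as_rotvec(),z
OFF=.07
def grasp(c,d,yaw_off=-np.pi/2):
    g=c+d*OFF;r=down(np.arctan2(d[1],d[0])-np.pi/2)
    manip.set_gripper(.05,60)
    manip.move_pose(np.r_[g,.15],r)
    print("hit",manip.move_l(np.r_[g,.004],speed=.08,f_stop=12))
    manip.set_gripper(0.0,60);s=manip.get_obs();print("open",s["opening"],"tcp",s["tcp_pos"].round(4))
    manip.move_l(np.r_[g,.30],speed=.15)
    print("open",manip.get_obs()["opening"])
def over(cup,hd,zg): # swing the tool level with the grasp point over cup at height zg
    for a in np.radians([0,30,60,90]):
        r,z=tilt(hd,a);manip.move_pose(np.r_[cup,zg]+z*.019,r)
    print("open",manip.get_obs()["opening"])
E
python3 - <<'E'
from stick import *
r=look("st1");p=manip.camera_params("wrist")
e=[onz(p,u,.014) for u in((249,175),(424,165))];print(np.array(e).round(4))
A=min(r,key=lambda t:t[0][1]);print(A)
c=(e[0]+e[1])/2
if np.linalg.norm(c-A[0])<.01:
    grasp(A[0],A[1])
    over(np.array([.449,-.374]),np.radians(45),.40)
cv2.imwrite("pics/s1a.png",manip.get_image("side"));cv2.imwrite("pics/s1b.png",manip.get_image("scene"))
print(manip.get_obs()["time_s"],manip.get_obs()["qpos"].round(2),manip.get_obs()["tcp_pos"])
E
```

```text
cand 0.2014 -0.0651 size 261 88 deg 72.8 px [115. 408.]
cand 0.6211 0.1035 size 54 58 deg -0.1 px [431. 295.]
cand 0.5061 0.2631 size 182 15 deg 2.9 px [341. 171.]
cand 0.4997 0.378 size 15 198 deg -15.6 px [337.  61.]
[[0.3994 0.2582]
 [0.5979 0.2692]]
(array([0.5061145 , 0.26308209]), array([0.9987419 , 0.05014607], dtype=float32))
hit False
open 0.014238760606355759 tcp [0.5764 0.2667 0.0045]
open 0.013999321314006866
open 0.014067068905769687
44.0833 [-1.41  0.59  1.5   1.22  2.1  -0.62] [ 0.4636816  -0.35913654  0.40217297]
```

View pics/s1a.png

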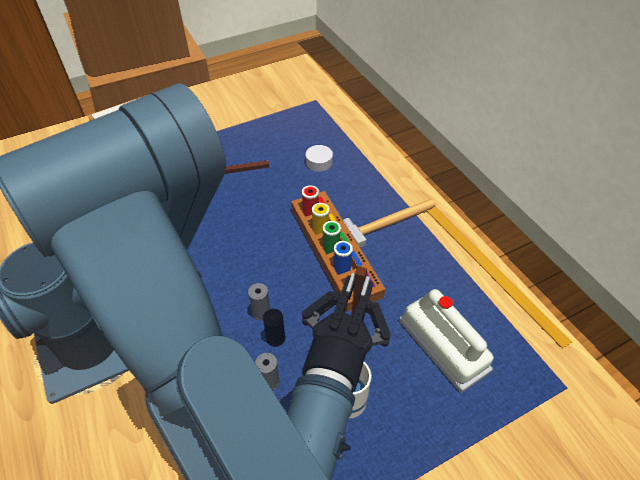

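Gripper in the way from the side; the scene view should show the stick against the cup.

```bash
python3 - <<'E'
import cv2
i=cv2.imread("pics/s1b.png")[20:300,40:400];cv2.imwrite("pics/s1c.png",cv2.resize(i,None,fx=2,fy=2))
from h import *
a=manip.camera_params("scene")
for z in(.12,.23,.4):print(z,proj(a,[.449,-.374,z]).round())
E
```

```text
0.12 [153. 203.]
0.23 [140. 159.]
0.4 [117.  77.]
```

View pics/s1c.png

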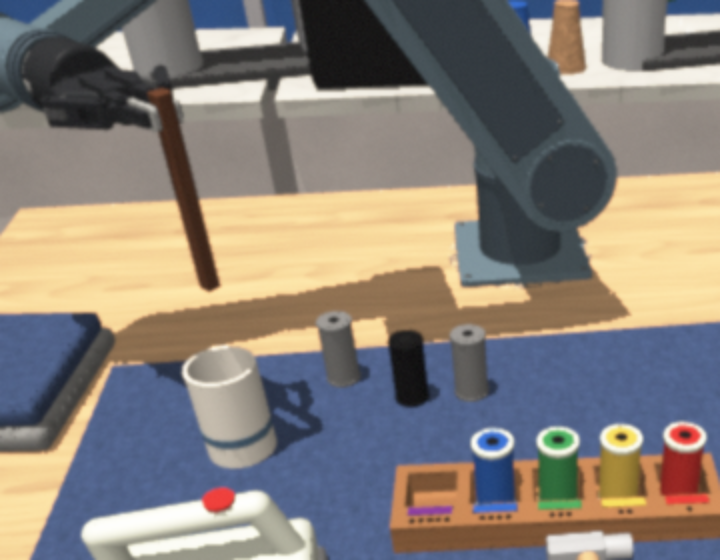

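The stick hangs vertical over the cup, from crop (163,95) to (208,288), in line with the rim at (224,367). Lowering it at the far side of the cup.

```bash
cat >> stick.py <<'E'
def insert(cup,hd,off,zfloor,a=90):
    r,z=tilt(hd,np.radians(a));h=np.array([np.cos(hd),np.sin(hd)])
    g=cup+h*off
    T=lambda zz:np.r_[g,zz]+z*.019
    manip.move_l(T(.40),r,speed=.1)
    print("hitA",manip.move_l(T(.25),speed=.1,f_stop=6))
    print("hitB",manip.move_l(T(zfloor),speed=.04,f_stop=5))
    s=manip.get_obs();print("tcp",s["tcp_pos"].round(4),"want",T(zfloor).round(4),s["ft_force"].round(1),s["opening"])
    return z
def leave(z):
    s=manip.get_obs();manip.set_gripper(.035);manip.hold(.3)
    t=s["tcp_pos"];manip.move_l(t-z*.08,speed=.08);manip.move_l(t-z*.08+[0,0,.15],speed=.15)
E
python3 - <<'E'
from stick import *
hd=np.radians(45);cup=np.array([.449,-.374])
z=insert(cup,hd,.018,.181,88)
if manip.get_obs()["tcp_pos"][2]<.20: leave(z)
i=manip.get_image("scene")[80:280,60:260];j=manip.get_image("side")[290:470,250:450]
cv2.imwrite("pics/c1.png",np.hstack([cv2.resize(i,(400,400)),cv2.resize(j,(400,400))]))
print(manip.get_obs()["time_s"])
E
```

```text
hitA True
hitB True
tcp [ 0.4749 -0.3472  0.2976] want [ 0.4752 -0.3478  0.1803] [0.8 0.5 2.5] 0.014274216023055694
45.9417
```

View pics/c1.png

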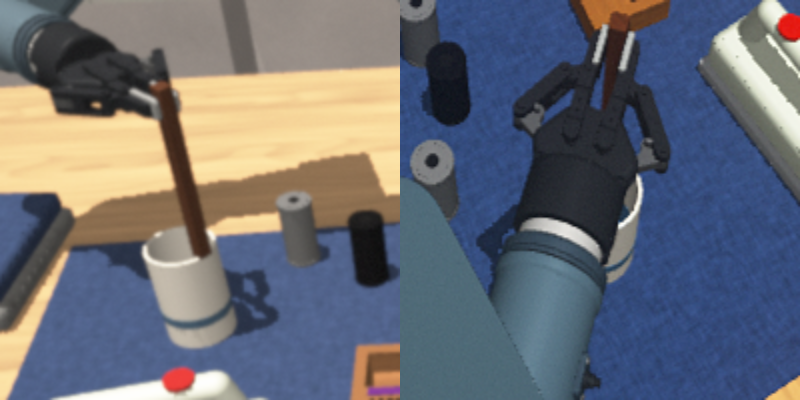

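The stick's end rests on the rim at the right front (crop (200,252), about scene pixel (160,206)), so it hangs a little off plumb. I back up, measure its end and correct.

```bash
python3 - <<'E'
from stick import *
t=manip.get_obs()["tcp_pos"];manip.move_l(t+[0,0,.03],speed=.1);manip.hold(.3)
p=manip.camera_params("scene");q=manip.camera_params("side")
i=manip.get_image("scene");j=manip.get_image("side")
s=manip.get_obs();print(s["tcp_pos"],s["tcp_rot"],s["opening"])
np.save("sc.npy",i)
cv2.imwrite("pics/c2.png",np.hstack([cv2.resize(i[110:250,90:230],(560,560),interpolation=cv2.INTER_CUBIC)]))
# corner prediction for a perfectly held stick
Rm=R.from_rotvec(s["tcp_rot"]).as_matrix();g=s["tcp_pos"]-Rm[:,2]*.019
for k in(-.1775,.0225):print((g+Rm[:,0]*k).round(4),((proj(p,g+Rm[:,0]*k)-[90,110])*4).round(1))
print("rim c",((proj(p,[.449,-.374,.12])-[90,110])*4).round(1))
E
```

```text
[ 0.47495443 -0.34715454  0.3273297 ] [-1.78673335 -0.74065901 -1.73826594] 0.014153568989706322
[ 0.4581 -0.364   0.1504] [254.5 332.8]
[ 0.462  -0.3602  0.3503] [164.1 -18.1]
rim c [250.8 371. ]
```

View pics/c2.png

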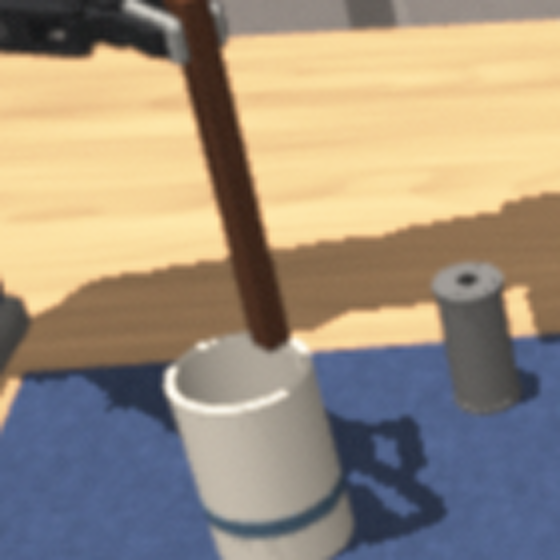

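The stick sits only 3.5 mm behind the TCP in the pads, not 19 mm as I assumed. That put it 15 mm too far out along the heading. The cup also reads about 2 px further left. Correcting both.

```bash
sed -i 's/z\*\.019/z*.0035/' stick.py; grep -c 0035 stick.py; python3 - <<'E'
from stick import *
p=manip.camera_params("scene");print(onz(p,(150.25,203.5),.12))
hd=np.radians(45);cup=np.array([.449,-.378])
z=insert(cup,hd,.013,.181,88)
if manip.get_obs()["tcp_pos"][2]<.20: leave(z)
i=manip.get_image("scene")[80:280,60:260];j=manip.get_image("side")[290:470,250:450]
cv2.imwrite("pics/c3.png",np.hstack([cv2.resize(i,(400,400)),cv2.resize(j,(400,400))]))
print(manip.get_obs()["time_s"])
E
```

```text
2
[ 0.45131344 -0.37893152]
hitA False
hitB True
tcp [ 0.4606 -0.3662  0.1837] want [ 0.4607 -0.3663  0.1809] [-0.3  0.   4.3] 0.014236989375652079
53.9
```

```bash
python3 - <<'E'
from stick import *
print(look("st2"))
i=manip.get_image("scene")[80:280,60:260];j=manip.get_image("side")[290:470,250:450];k=cv2.imread("pics/st2.png")[:300,100:500]
cv2.imwrite("pics/c4.png",np.vstack([np.hstack([cv2.resize(i,(400,400)),cv2.resize(j,(400,400))]),np.hstack([cv2.resize(k,(267,200)),np.zeros((200,533,3),np.uint8)])]))
print(manip.get_obs()["time_s"])
E
```

```text
cand 0.2081 -0.0273 size 176 81 deg 63.7 px [120. 399.]
cand 0.6151 0.1061 size 58 55 deg 31.6 px [430. 299.]
cand 0.4998 0.3779 size 15 198 deg -15.7 px [337.  60.]
[(array([0.49983289, 0.37790836]), array([ 0.96281165, -0.2701736 ], dtype=float32))]
56.7083
```

View pics/c4.png

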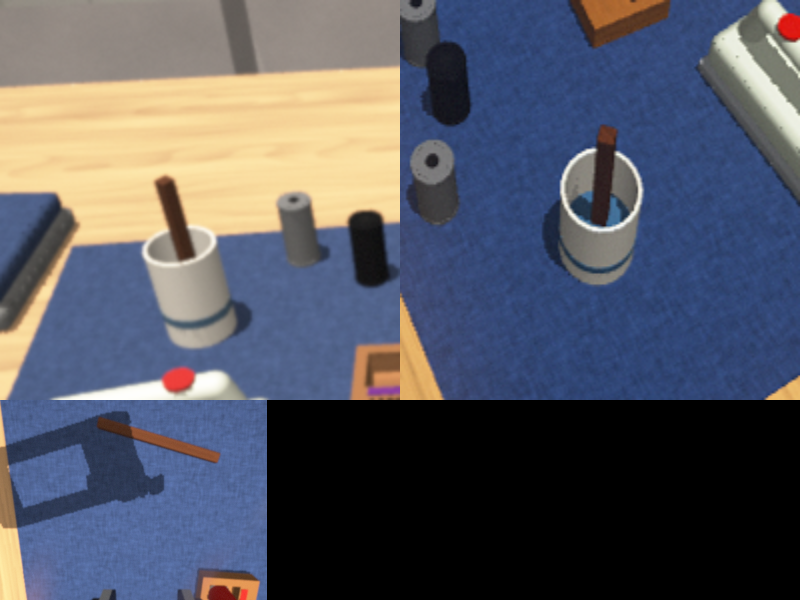

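Stick 1 stands nearly plumb in the cup: top at scene crop (165,181), side crop (607,130). Stick B is unmoved and centred at (0.500,0.378). Now stick B.

```bash
python3 - <<'E'
from stick import *
import stick
X=tri(manip.camera_params("scene"),(142.5,170.5),manip.camera_params("side"),(353.5,348.5));print("top1",X.round(3))
hd=np.radians(45);h=np.array([1,1])/2**.5;cup=np.array([.450,-.378]);o=(X[:2]-cup)@h;lat=(X[:2]-cup)@[h[1],-h[0]];print("off",o,lat)
stick.OFF=.0765
r=look("st3")
grasp(*r[0])
over(cup-h*.013,hd,.40)
if o>.0 and manip.get_obs()["opening"]>.01:
    z=insert(cup,hd,-.013,.179,90)
    if manip.get_obs()["tcp_pos"][2]<.195:
        leave(z)
        manip.move_pose([.45,.15,.35],down(0));manip.hold(.5)
i=manip.get_image("scene");j=manip.get_image("side")
cv2.imwrite("pics/c5.png",np.vstack([np.hstack([cv2.resize(i[80:280,60:260],(400,400)),cv2.resize(j[290:470,250:450],(400,400))]),np.hstack([cv2.resize(i,(267,200)),cv2.resize(j,(267,200)),cv2.resize(i[230:310,220:420],(266,200))])]))
print(manip.get_obs()["time_s"])
E
```

```text
top1 [ 0.454 -0.375  0.206]
off 0.005053004962396232 0.0004116102349371609
cand 0.2056 -0.0307 size 184 81 deg 64.5 px [120. 401.]
cand 0.6212 0.1022 size 57 57 deg 89.9 px [432. 299.]
cand 0.4998 0.3781 size 15 198 deg -15.5 px [337.  61.]
hit False
open 0.014386476892229513 tcp [0.5738 0.3578 0.0045]
open 0.014095022318716087
open 0.014090080628529473
hitA False
hitB True
tcp [ 0.4432 -0.3846  0.1823] want [ 0.4433 -0.3847  0.179 ] [-0.3 -1.1  4.3] 0.014306545996631677
77.0
```

View pics/c5.png

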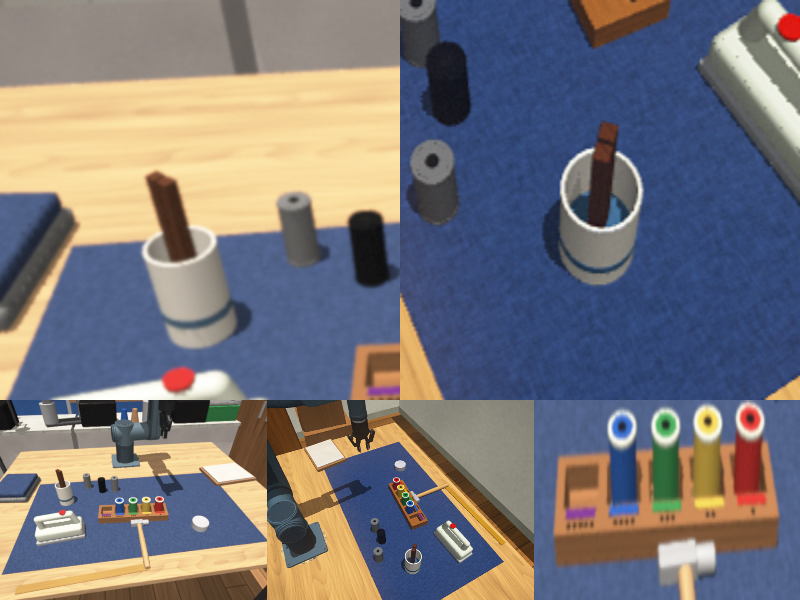

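Both sticks stand in the cup, with tops at crop (155,177) and (175,185). The four spools are seated, pocket 5 is empty, and the bystanders have not moved. One stillness check, then I hand in.

```bash
python3 - <<'E'
from h import *
a=manip.get_image("scene").astype(int);manip.hold(1.5);b=manip.get_image("scene").astype(int)
print("max change cup/rack",np.abs(a-b)[150:300,100:420].max());manip.finish_job();print("done")
E
```

```text
max change cup/rack 33
the job is handed in; nothing more can be done
done
```

The job is handed in, at about 79 s on the robot's clock, with every part of the task done.

**Spools:** Red, yellow, green and blue were present, and purple was not on the bench. I placed them in that order in pockets 1 to 4. Each stopped at the height expected for the pocket floor, and the last pictures show them upright. Pocket 5 is empty.

**Sticks:** Both stand in the white cup and went down until they met its floor. The first try with stick 1 landed on the cup rim, and a light force stop of about 6 N ended it. I had assumed it sat 15 mm deeper in the gripper than it did. I lifted it, corrected the offset, and it went in cleanly.

**Last checks:** The iron, hammer, tin and the grey and black lookalike spools look unmoved. The stillness check before handing in did not come out clean. Over 1.5 s at least one pixel in the cup and rack area changed by 33 grey levels out of 255. That could be picture noise or slight movement of a stick; I did not look into it further.

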